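Reload a sprung condiment-jar rack

ROBOT

A 6-joint arm with a two-finger parallel gripper is mounted at the origin on the work surface. World frame = base frame: x ahead of the robot, y to its left, z up, the work surface at z = 0. Lengths are in m, angles in degrees, forces in N, time in s.
With the tool pointing down it reaches from about 0.4 to 0.825 m from the base axis. Payload 7 kg.
Tool frame: the origin (TCP) lies midway between the tips of the shut fingers; the grasp point (between the pads) lies 19 mm behind it; z points along the fingers, y is the line along which they close (so a half turn about z gives the same grasp; the last joint's range is limited). The gripper opens to 88 mm and grips with 3 to 60 N. Pads are 19 mm wide; open, the fingers measure 130 mm over their backs; the gripper's body (78 mm by 193 mm) begins 47 mm behind the grasp point.
Start: joints at [81.366, 20.546, 0.682, 0, -70.136, -16.507], TCP at [0.287, 0.611, 0.227] pointing down, gripper open.
Joint ranges: [-176.03, 176.03], [-82.01, 121.73], [-58.28, 71.71], [-173.87, 95.51], [-174.79, -0.11], [-173.66, 173.66]. Speed limits (degrees/s): [136.94, 136.94, 172.46, 180, 180, 180].

INTERFACE

Orientations are given as [roll, pitch, yaw] about the fixed x, y, z axes, in that order (R = Rz(yaw) Ry(pitch) Rx(roll)).
In Python, from plant import ctrl gives the robot as it stands. The module is installed in compiled form; this text tells all that it offers.
- The arm moves only by the tool send_rows, never from a script. Its argument "plan" is a list that holds one entry, the list of rows, each a list of 6 numbers: the shift along the tool's x, y, z in fractions of the full range, 1 being 40 cm, then the turn, a rotation vector about the tool's x, y, z in parts of the range, where 1.0 means 180 degrees. A call has 1 to 8 rows; each row is the pose to reach, as a shift and turn from the pose commanded when the call began, along the tool's axes at that moment; what a row does not reach only later rows make up. A row lasts 1/12 s, in which the tool goes at most 41.7 mm and 7.16 degrees, less where a joint would pass 70% of its speed; a pose out of reach is approached as far as the arm can. A shift or turn number past 1, either way, is cut back to 1. A call with a gripper value outside its range is refused whole. "fingers" is the opening, from 0 (shut) to 1 (fully open), set as the call begins (left out, the last holds). The fingers move at their own pace and stop on an object; the grip force is fixed at half the most. Time passes only in rows, so rows that repeat a pose let the fingers close. It gives the time, the measured TCP pose, the force, the opening and the grip force at its end, in the units of the state.
- ctrl.get_obs(): the state, without advancing time (a new reading comes with each control period).
- ctrl.snapshot(name): name is "scene" or "top" or "wrist"; returns a dict with "img" (480x640x3 uint8, red, green, blue), "K" (3x3 intrinsics, pixels), "pose" (4x4, takes a point from camera to world coordinates). Camera axes: x right, y down, z forward; pixel columns grow to the right and rows downward; lengths in m; the calibration is good to about 2 mm. The wrist camera is an equidistant fisheye: a pixel r from the principal point sees the ray r / f radians off the axis. A picture is of the moment at which its call begins. There is no depth.
- ctrl.close_job(): hands the job in; it is judged then, once.
The state is a dict: "clock": time; "joint_pos": joint angles; "qvel": joint speeds; "tau": joint torques, N m; "tool_pos": TCP position; "orientation": TCP orientation; "force": force on the tool from outside, world axes, zero at the start; "moment": the same for the moment, N m; "opening": finger opening in m; "gripper_force": force on a finger pad.
Only numpy, scipy, OpenCV 4.12 (cv2) and the standard library are available. Lean on these libraries where they do the work, as an engineer would, in place of code of your own. Each camera call takes 0.05 s, during which the arm holds its last target. There are 200 camera calls.

TASK

Top up the jar rack: draw its sprung follower back by the knob, hook the knob sideways into the notch at the back of its slot and let go, then set the loose jar down gently in the track behind the jar that is already there. Finally unhook the knob and let the follower close under control, without letting it snap, until it holds both jars snugly against the front lip, and let go. The slot plate is thin, so do not haul or jam the knob hard against it, and leave everything else on the counter where it is.

Things in the scene. Friction and masses are not known exactly. Their poses are not given: they have to be found in the camera images.
- rack: Aluminium jar rack, 66 mm wide (its x), 256 mm long (its y), fixed to the counter. Origin: on the counter under it, on the track's centre line; z up. The track runs along y, floor 10 mm above the counter, 50 mm wide between 5 mm walls with tops 32 mm above the counter. Front lip at the -y end, a steel slot plate over the +y end.
- lip (a point): Foot of the front lip's inner face, on the track's centre line and floor (rack y = -120 mm). The lip is as high as the walls.
- slot (a point): A point on the slot's line in the top of the steel slot plate (60 x 109 mm, top 44 mm above the counter). The plate sits differently on each rack: front edge at rack y -11 to +13 mm. Its 13 mm slot runs along the centre line (rack y); at the slot's back end a notch opens to the rack's -x. The plate bears at most 25 N from the knob.
- follower (a joint): Follower travel to the rack's +y (m): lip's inner face to paddle. The spring pulls to the lip with 45 N/m x (travel + 0.045 m), 7 N at 0.118; damping 12 N s/m. Starts resting on the rack's jar. Hard back end of the slot at 0.111 to 0.135, differs per rack, find it by feel; the notch's front shoulder holds the knob 5 mm before that. Must not close faster than 0.3 m/s.
- shift (a joint): Knob's sideways travel (m) to the rack's -x: 0 on the slot's centre line, 0.014 fully in the notch; 0.6 N friction. The slot wall stops it after 1.5 mm until the stem has passed the shoulder; from there to the slot's back end (5 mm) it is free to go in. Let forward there, the stem rests on the shoulder and the spring holds it.
- knob: Black knob, a block 20 mm wide (rack x), 26 mm long (rack y), from 60 to 86 mm above the counter, on a 10 mm round steel stem through the slot, 92 mm behind the paddle's face. Origin: at counter level under its axis; axes as the rack's. Moves only along the rack's y (follower) and x (shift).
- knob_grip (a point): Point to grip on the knob: on its axis, 74 mm above the counter.
- paddle (a point): Middle of the front face of the follower's paddle, 22.5 mm above the counter; the paddle is 46 mm wide, its top 32.5 mm above the counter.
- jar: The loose glass condiment jar, 180 g: round, 46 mm diameter, 72 mm high, metal twist cap 45 mm in diameter on its top 18 mm. Stands on the counter. Origin: centre of its underside, z up.
- jar_in: The same kind of jar, already in the rack's track against the front lip. Origin: centre of its underside.
- pepper_mill: Bystander: wooden pepper mill, 50 mm foot, 135 mm high. Origin: centre of underside. It and the loose jar may have swapped places.
- pot_lid: Bystander: aluminium pot lid, 194 mm diameter, 50 mm high. Origin: centre of underside.
- skimmer: Bystander: steel skimmer lying flat, 340 mm long along its x. Origin: on its handle.
- mug: Bystander: white mug, 80 mm diameter, 90 mm high. Origin: centre of underside.
- bowl: Bystander: bowl, 130 mm diameter, 50 mm high. Origin: centre of underside.
- cruet: Bystander: glass bottle, 56 mm diameter, 170 mm high. Origin: centre of underside.

How it is judged:
By the outcome, as a careful person would: the job done as asked, in the order asked, and still so for the second after the job is handed in, with the robot touching nothing.
It also fails if it takes over 67 s, if anything falls off the work surface, if the arm or the gripper's body presses on something with over 40 N, if the wrist force passes 120 N, or if a joint passes its speed limit or range.

## Working session

There is one attempt and no reset: what is moved stays moved. The work goes in short steps, Python scripts to look and compute and a tool call to move; the robot and the scene stay as the last step left them, time stands still between calls to the robot, and variables do not carry over. Pictures are saved under pics/ and viewed, at most 10 in all, crops included, and the job is handed in when it is done.

Besides the shell and the picture viewer there is one more tool, called after "Call:" as name([rows], argument=value, ...), one row to a line, values as JSON. send_rows: Moves the arm, as the interface text tells. Its arguments: {"type":"object","properties":{"plan":{"type":"array","items":{"type":"array","items":{"type":"array","items":{"type":"number"}}}},"fingers":{"type":"number"}},"required":["plan"]}

```bash
mkdir -p pics
python3 - <<'E'
from plant import ctrl
import cv2,numpy as np
o=ctrl.get_obs(); print({k:np.round(v,4).tolist() for k,v in o.items()})
for n in ("scene","top"):
    s=ctrl.snapshot(n); cv2.imwrite(f"pics/{n}0.png",s["img"][:,:,::-1]); np.savez(f"pics/{n}0.npz",**s); print(n,np.round(s["K"],1).tolist(),np.round(s["pose"],4).tolist())
E
```

```text
{'clock': 0.0, 'joint_pos': [81.3646, 20.5931, 0.6342, -0.0212, -70.1366, -16.5081], 'qvel': [0.0278, 0.0138, -0.0404, 0.0178, -0.0265, 0.0155], 'tau': [0.0016, -58.2724, 29.3044, 6.9965, 0.007, -0.0002], 'tool_pos': [0.2866, 0.6106, 0.2256], 'orientation': [179.9028, -0.008, -25.1507], 'force': [0.2954, 0.265, 1.2162], 'moment': [0.0537, -0.0145, -0.0193], 'gripper_force': 0.0, 'opening': 0.0877}
scene [[478.6, 0.0, 325.3], [0.0, 478.6, 239.9], [0.0, 0.0, 1.0]] [[-0.3879, 0.7673, -0.5106, 1.1597], [0.9217, 0.3179, -0.2224, 0.2507], [-0.0083, -0.5569, -0.8305, 1.0388], [0.0, 0.0, 0.0, 1.0]]
top [[503.8, 0.0, 318.9], [0.0, 503.8, 236.2], [0.0, 0.0, 1.0]] [[-0.0367, -0.978, 0.2056, 0.3311], [-0.9993, 0.0363, -0.006, 0.0094], [-0.0016, -0.2056, -0.9786, 1.1676], [0.0, 0.0, 0.0, 1.0]]
```

View pics/top0.png

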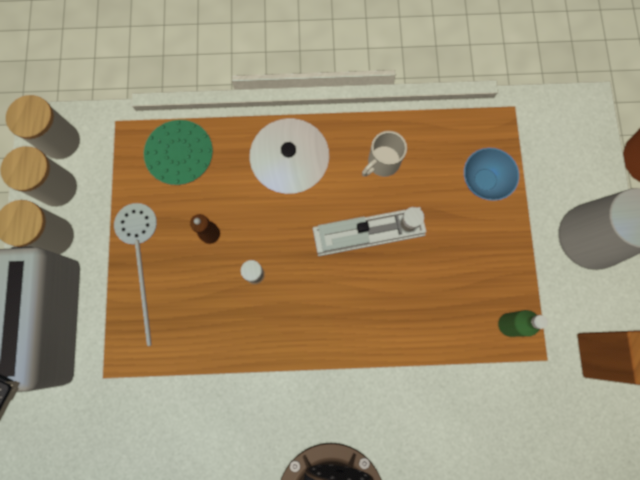

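View pics/scene0.png

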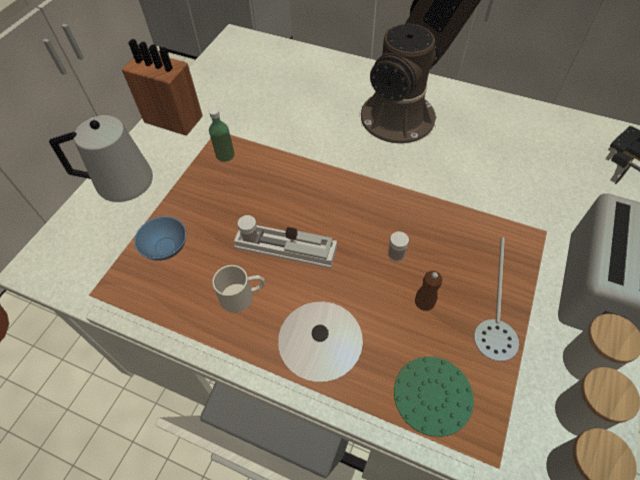

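The top view shows the rack from (314,240) to (425,222), with the rack jar's cap at (412,217), the knob at (363,227) and the loose jar's cap at (251,271). The mill is at (205,228). The scene view agrees, with the rack jar at (247,222), knob at (291,233) and loose jar at (399,240).

```bash
cat > h.py <<'E'
import numpy as np,cv2
def ray(s,u,v):
    K,P=s["K"],s["pose"]; d=P[:3,:3]@np.linalg.solve(K,[u,v,1.]); return P[:3,3],d
def atz(s,u,v,z):
    c,d=ray(s,u,v); return c+d*(z-c[2])/d[2]
def fish(s,p):
    K,P=s["K"],s["pose"]; q=P[:3,:3].T@(np.array(p)-P[:3,3]); r=np.hypot(q[0],q[1]); t=np.arctan2(r,q[2]); return K[0,2]+K[0,0]*t*q[0]/max(r,1e-9),K[1,2]+K[1,1]*t*q[1]/max(r,1e-9)
def fishz(s,u,v,z):
    K,P=s["K"],s["pose"]; a=np.array([(u-K[0,2])/K[0,0],(v-K[1,2])/K[1,1]]); t=np.hypot(*a); d=np.r_[a/max(t,1e-9)*np.sin(t),np.cos(t)]; d=P[:3,:3]@d; c=P[:3,3]; return c+d*(z-c[2])/d[2]
E
python3 - <<'E'
import cv2,numpy as np
t=cv2.imread("pics/top0.png");s=cv2.imread("pics/scene0.png")
a=cv2.resize(t[203:261,305:435],None,fx=6,fy=6,interpolation=2)
b=cv2.resize(s[208:270,228:342],None,fx=4,fy=4,interpolation=2)
c=cv2.resize(t[255:288,235:268],None,fx=4,fy=4,interpolation=2)
d=cv2.resize(s[228:265,383:416],None,fx=4,fy=4,interpolation=2)
o=np.zeros((600,780,3),np.uint8);o[:348]=a;o[350:598,:456]=b;o[350:482,460:592]=c;o[350:498,600:732]=d
cv2.imwrite("pics/c1.png",o)
E
```

```text
(no output)
```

View pics/c1.png

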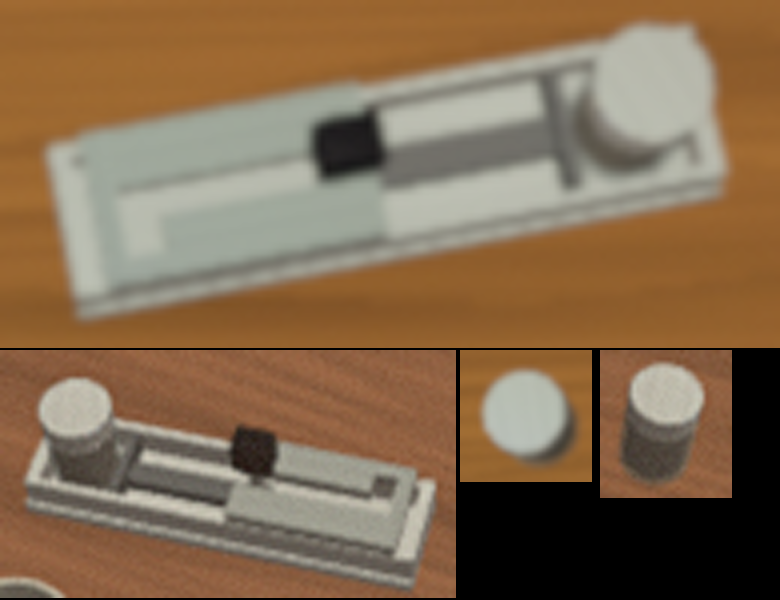

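The crop shows the knob's top at about crop (348,143), the slot's L-notch at the back opening toward the robot, and the plate's corners. The jar caps are sharp.

Run:
```python
from h import *
t=np.load("pics/top0.npz");s=np.load("pics/scene0.npz")
T=lambda x,y,z:atz(t,305+x/6-.4,203+y/6-.4,z)
S=lambda x,y,z:atz(s,228+x/4-.4,208+(y-350)/4-.4,z)
for n,x,y,z in [("plFF",355,82,.044),("plNF",383,240,.044),("plNB",105,290,.044),("plFB",82,135,.044),("rackFB",48,150,.032),("rackNB",78,308,.032),("rackNF",722,183,.032),("notch corner NB",125,260,.044),("slotend FB",118,192,.044),("knobtop",348,145,.086),("jarcap_in",656,83,.082),("paddletopFar",545,78,.0325),("paddletopNear",568,185,.0325)]: print(n,T(x,y,z).round(4))
print("jar T",atz(t,235+525/4-115-.4,255+(413-350)/4-.4,.072), 235+(525-460)/4)
print("jar T",atz(t,235+(525-460)/4-.4,255+(413-350)/4-.4,.072))
print("jar S",atz(s,383+(666-600)/4-.4,228+(393-350)/4-.4,.072))
print("jarin S",S(76,407,.082)); print("knobS top",S(254,440,.086))
print("mill", atz(t,205,232,.05),"lid",atz(t,289,155,.03),"mug",atz(t,388,150,.05))
```

```text
plFF [ 0.6101 -0.1021  0.044 ]
plNF [ 0.5481 -0.1093  0.044 ]
plNB [ 0.5328 -0.0034  0.044 ]
plFB [0.5931 0.0031 0.044 ]
rackFB [0.5905 0.0163 0.032 ]
rackNB [0.5283 0.007  0.032 ]
rackNF [ 0.5679 -0.242   0.032 ]
notch corner NB [ 0.544  -0.0114  0.044 ]
slotend FB [ 0.5704 -0.0098  0.044 ]
knobtop [ 0.5759 -0.0941  0.086 ]
jarcap_in [ 0.5961 -0.2096  0.082 ]
paddletopFar [ 0.6118 -0.1768  0.0325]
paddletopNear [ 0.5692 -0.1828  0.0325]
jar T [0.49035025 0.15461213 0.072     ] 251.25
jar T [0.49035025 0.15461213 0.072     ]
jar S [0.49235699 0.15600037 0.072     ]
jarin S [ 0.59640366 -0.20623461  0.082     ]
knobS top [ 0.57928479 -0.09242166  0.086     ]
mill [0.58519557 0.26084436 0.05      ] lid [0.77075017 0.06661688 0.03      ] mug [ 0.76675547 -0.16727704  0.05      ]
```

```bash
cat >> h.py <<'E'
from scipy.spatial.transform import Rotation as Rn
def go(target,yaw,o=None):
    from plant import ctrl
    o=o or ctrl.get_obs(); R=Rn.from_euler('xyz',o["orientation"],degrees=True); G=Rn.from_euler('xyz',[180,0,yaw],degrees=True)
    d=R.inv().apply(np.array(target)-o["tool_pos"])*100; w=(R.inv()*G).as_rotvec(degrees=True)
    print("t",round(o["clock"],2),"pos",np.round(o["tool_pos"],4),"F",np.round(o["force"],1),"open",round(o["opening"],4),"-> shift cm",d.round(2),"turn",w.round(2),"dist",np.linalg.norm(d).round(1))
E
python3 -c "
from h import *
go([.578,-.094,.2],9.1)"
```

```text
t 0.1 pos [0.2866 0.6107 0.2257] F [ 1.  -0.9 -0.7] open 0.0878 -> shift cm [56.32 51.4   2.66] turn [ 8.000e-02  2.000e-02 -3.425e+01] dist 76.3
```

Units first: shifts go in shares of 40 cm and turns go in shares of 180 degrees. So 23.2 cm is 0.58, 21.2 cm is 0.53.

Call:
send_rows([
  [[0.0725,0.0663,0,0,0,0],[0.145,0.1325,0,0,0,0],[0.2175,0.1988,0,0,0,0],[0.29,0.265,0,0,0,0],[0.3625,0.3313,0,0,0,0],[0.435,0.3975,0,0,0,0],[0.5075,0.4638,0,0,0,0],[0.58,0.53,0,0,0,0]],
])

```text
clock: 0.77
tool_pos: [0.4068, 0.3185, 0.2264]
orientation: [180.0, 0.0, -25.1]
force: [1.2, -0.4, -0.3]
opening: 0.0881
gripper_force: 0.0
```

Converted, 23.2 cm is 0.58, 21.2 cm is 0.53, -34.2 degrees is -0.19.

Call:
send_rows([
  [[0.0725,0.0663,0,0,0,-0.0239],[0.145,0.1325,0,0,0,-0.0478],[0.2175,0.1988,0,0,0,-0.0717],[0.29,0.265,0,0,0,-0.0956],[0.3625,0.3313,0,0,0,-0.1194],[0.435,0.3975,0,0,0,-0.1433],[0.5075,0.4638,0,0,0,-0.1667],[0.58,0.53,0,0,0,-0.19]],
])

```text
clock: 1.43
tool_pos: [0.5268, 0.0281, 0.2265]
orientation: [-180.0, 0.0, 9.3]
force: [0.6, 0.8, -0.1]
opening: 0.0879
gripper_force: 0.0
```

```bash
python3 -c "
from h import *
go([.578,-.094,.2],9.1)"
```

```text
t 1.43 pos [0.5268 0.0281 0.2265] F [ 0.6  0.8 -0.1] open 0.0879 -> shift cm [ 3.08 12.88  2.65] turn [-0.01  0.    0.17] dist 13.5
```

Call:
send_rows([
  [[0.025,0.0875,0.0125,0,0,0],[0.05,0.175,0.025,0,0,0],[0.065,0.25,0.045,0,0,0],[0.0775,0.3125,0.06,0,0,0],[0.0775,0.3225,0.065,0,0,0],[0.0775,0.3225,0.065,0,0,0]],
])

```text
clock: 1.93
tool_pos: [0.577, -0.0941, 0.199]
orientation: [-180.0, 0.2, 8.9]
force: [-0.9, -0.1, 0.1]
opening: 0.0879
gripper_force: 0.0
```

Run:
```python
from h import *
from plant import ctrl
go([.578,-.094,.2],9.1)
s=ctrl.snapshot("wrist"); np.savez("pics/w1.npz",**s); cv2.imwrite("pics/w1.png",s["img"][:,:,::-1]); print(s["K"].round(1).tolist(),s["pose"].round(3).tolist())
for p in ([.578,-.094,.086],[.557,-.0106,.044],[.596,-.208,.082]): print(np.round(fish(s,p)))
```

```text
t 1.93 pos [ 0.577  -0.0941  0.199 ] F [-0.9 -0.1  0.1] open 0.0879 -> shift cm [ 0.1  0.  -0.1] turn [-0.01  0.16 -0.21] dist 0.1
[[371.6, 0.0, 322.3], [0.0, 371.6, 238.7], [0.0, 0.0, 1.0]] [[0.154, -0.956, -0.25, 0.643], [-0.988, -0.15, -0.038, -0.083], [-0.001, 0.252, -0.968, 0.357], [0.0, 0.0, 0.0, 1.0]]
[324. 232.]
[227. 230.]
[468. 231.]
```

View pics/w1.png

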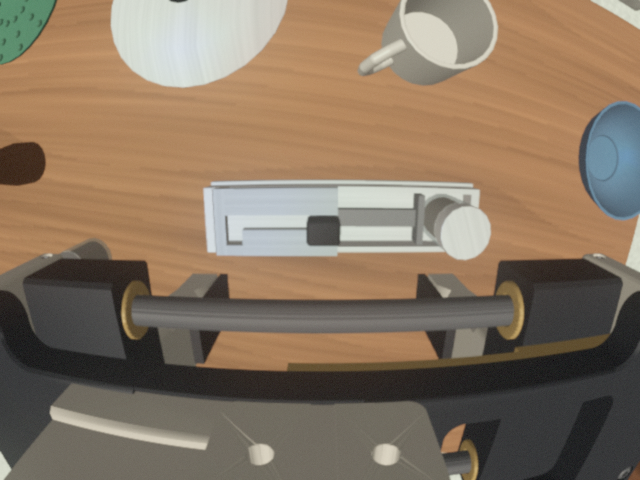

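The wrist view shows the rack lying level in the image: knob top at (322,231), slot back edge near (228,216), the notch to (235,243), and the rack jar's cap at (463,230). I'll zoom in for edges.

Run:
```python
import cv2
t=cv2.imread("pics/w1.png")
cv2.imwrite("pics/c2.png",cv2.resize(t[175:265,198:358],None,fx=5,fy=5,interpolation=2))
```

```text
(no output)
```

View pics/c2.png

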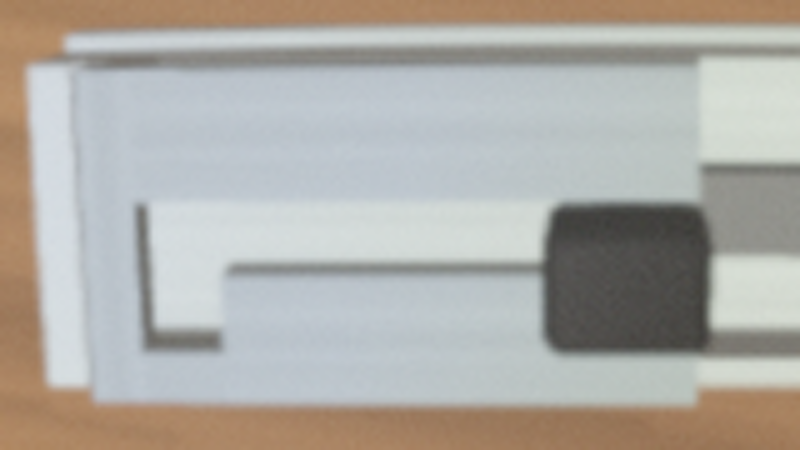

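Run:
```python
from h import *
s=np.load("pics/w1.npz")
W=lambda x,y,z:fishz(s,198+x/5-.4,175+y/5-.4,z)
P=dict(slotB_far=W(135,200,.044),slotF_far=W(545,200,.044),slotB_near=W(225,265,.044),slotF_near=W(540,265,.044),notchBn=W(143,350,.044),shoulder=W(222,350,.044),plFn=W(697,404,.044),plFf=W(697,60,.044),plBn=W(93,402,.044),plBf=W(80,68,.044),kB=W(546,290,.086),kF=W(710,290,.086),kn=W(628,352,.086))
d=P["slotF_far"]-P["slotB_far"];e=P["plFn"]-P["plBn"];f=P["slotF_near"]-P["slotB_near"];g=P["plFf"]-P["plBf"]
for v in(d,e,f,g):print("yaw",np.degrees(np.arctan2(v[0],-v[1])))
a=np.radians(9.1);rx=np.array([np.cos(a),np.sin(a),0]);ry=np.array([-np.sin(a),np.cos(a),0])
k=(P["kB"]+P["kF"])/2
for n,p in P.items(): print(n,p.round(4),"rel x,y mm",((p-k)@rx*1e3).round(1),((p-k)@ry*1e3).round(1))
jc=fishz(s,463,230,.082);print("jarin",jc,((jc-k)@rx*1e3).round(1),((jc-k)@ry*1e3).round(1))
```

```text
yaw 8.508474526851298
yaw 8.923989839768717
yaw 8.744007317473544
yaw 8.954303762627818
slotB_far [ 0.5703 -0.0069  0.044 ] rel x,y mm 6.5 86.4
slotF_far [ 0.581  -0.0784  0.044 ] rel x,y mm 5.7 14.2
slotB_near [ 0.5611 -0.0243  0.044 ] rel x,y mm -5.4 70.7
slotF_near [ 0.5695 -0.0792  0.044 ] rel x,y mm -5.7 15.2
notchBn [ 0.5433 -0.0109  0.044 ] rel x,y mm -20.8 86.8
shoulder [ 0.5456 -0.0253  0.044 ] rel x,y mm -20.9 72.2
plFn [ 0.5489 -0.1101  0.044 ] rel x,y mm -31.0 -12.1
plFf [ 0.6089 -0.1002  0.044 ] rel x,y mm 29.8 -11.8
plBn [ 0.532  -0.0023  0.044 ] rel x,y mm -30.6 97.0
plBf [0.5922 0.0055 0.044 ] rel x,y mm 30.1 95.2
kB [ 0.5756 -0.0811  0.086 ] rel x,y mm 0.0 12.3
kF [ 0.5795 -0.1054  0.086 ] rel x,y mm -0.0 -12.3
kn [ 0.568  -0.0948  0.086 ] rel x,y mm -9.7 0.0
jarin [ 0.59621541 -0.20338658  0.082     ] 1.0 -111.7
```

Converted, 14.4 cm is 0.36, 0.07 cm is 0.0018.

Call:
send_rows([
  [[0.0018,-0.0038,0.075,0,0,0],[0.0018,-0.0038,0.1625,0,0,0],[0.0018,-0.0038,0.2375,0,0,0],[0.0018,-0.0038,0.3,0,0,0],[0.0018,-0.0038,0.3375,0,0,0],[0.0018,-0.0038,0.36,0,0,0],[0.0018,-0.0038,0.36,0,0,0]],
])

```text
clock: 2.57
tool_pos: [0.577, -0.0899, 0.0552]
orientation: [-180.0, 0.2, 9.1]
force: [-0.1, -1.3, -0.1]
opening: 0.0876
gripper_force: 0.0
```

Call:
send_rows([
  [[0,0,0,0,0,0],[0,0,0,0,0,0],[0,0,0,0,0,0],[0,0,0,0,0,0],[0,0,0,0,0,0],[0,0,0,0,0,0],[0,0,0,0,0,0],[0,0,0,0,0,0]],
], fingers=0)

```text
clock: 3.23
tool_pos: [0.5781, -0.0909, 0.0567]
orientation: [180.0, -0.0, 9.1]
force: [-0.4, -0.1, -0.4]
opening: 0.0399
gripper_force: 0.0
```

Call:
send_rows([
  [[0,0,0,0,0,0],[0,0,0,0,0,0],[0,0,0,0,0,0],[0,0,0,0,0,0],[0,0,0,0,0,0],[0,0,0,0,0,0]],
])

```text
clock: 3.73
tool_pos: [0.5781, -0.0911, 0.0566]
orientation: [180.0, 0.0, 9.1]
force: [1.7, -4.2, -0.0]
opening: 0.0258
gripper_force: 30.0
```

Converted, -6.6 cm is -0.165, -1.5 cm is -0.0375.

Call:
send_rows([
  [[0,-0.0175,0,0,0,0],[0.0003,-0.0375,0,0,0,0],[0.0003,-0.0625,0,0,0,0],[0.0005,-0.0875,0,0,0,0],[0.0005,-0.1125,0,0,0,0],[0.0005,-0.1375,0,0,0,0],[0.0008,-0.1575,0,0,0,0],[0.0008,-0.165,0,0,0,0]],
])

```text
clock: 4.4
tool_pos: [0.5677, -0.0255, 0.0566]
orientation: [180.0, 0.0, 9.1]
force: [1.6, -7.9, -1.2]
opening: 0.0256
gripper_force: 30.0
```

Call:
send_rows([
  [[0,0,0,0,0,0],[0,0,0,0,0,0]],
])

```text
clock: 4.57
tool_pos: [0.5677, -0.0259, 0.0566]
orientation: [180.0, 0.0, 9.1]
force: [2.2, -6.9, -0.3]
opening: 0.026
gripper_force: 30.0
```

Converted, -0.8 cm is -0.02, -0.4 cm is -0.01.

Call:
send_rows([
  [[0,-0.01,0,0,0,0],[0,-0.02,0,0,0,0],[0,-0.02,0,0,0,0]],
])

```text
clock: 4.82
tool_pos: [0.5664, -0.018, 0.0565]
orientation: [180.0, 0.0, 9.1]
force: [1.5, -7.5, 0.1]
opening: 0.026
gripper_force: 30.0
```

Converted, -0.2 cm is -0.005, -0.1 cm is -0.0025.

Call:
send_rows([
  [[0,-0.0025,0,0,0,0],[0,-0.005,0,0,0,0],[0,-0.005,0,0,0,0]],
])

```text
clock: 5.07
tool_pos: [0.5662, -0.0163, 0.0565]
orientation: [180.0, 0.0, 9.1]
force: [2.1, -7.2, -0.1]
opening: 0.0257
gripper_force: 30.0
```

Converted, -0.1 cm is -0.0025.

Call:
send_rows([
  [[0,-0.0025,0,0,0,0],[0,-0.0025,0,0,0,0]],
])

```text
clock: 5.23
tool_pos: [0.566, -0.0154, 0.0565]
orientation: [180.0, 0.0, 9.1]
force: [1.5, -6.5, -0.3]
opening: 0.0258
gripper_force: 30.0
```

Converted, -0.25 cm is -0.0063, -0.2 cm is -0.005.

Call:
send_rows([
  [[-0.0025,0,0,0,0,0],[-0.005,0,0,0,0,0],[-0.0063,0,0,0,0,0],[-0.0063,0,0,0,0,0]],
])

```text
clock: 5.57
tool_pos: [0.5634, -0.0158, 0.0565]
orientation: [180.0, 0.0, 9.1]
force: [1.7, -7.5, -0.5]
opening: 0.0257
gripper_force: 30.0
```

Converted, -0.9 cm is -0.0225, -0.8 cm is -0.02.

Call:
send_rows([
  [[-0.005,0,0,0,0,0],[-0.01,0,0,0,0,0],[-0.015,0,0,0,0,0],[-0.02,0,0,0,0,0],[-0.0225,0,0,0,0,0],[-0.0225,0,0,0,0,0]],
])

```text
clock: 6.07
tool_pos: [0.5544, -0.0173, 0.0565]
orientation: [180.0, 0.1, 9.1]
force: [1.2, -7.9, -0.2]
opening: 0.0261
gripper_force: 30.0
```

Converted, -0.15 cm is -0.0038, -0.1 cm is -0.0025.

Call:
send_rows([
  [[-0.0025,0,0,0,0,0],[-0.0038,0,0,0,0,0],[-0.0038,0,0,0,0,0]],
])

```text
clock: 6.32
tool_pos: [0.553, -0.0175, 0.0565]
orientation: [180.0, 0.0, 9.1]
force: [1.9, -7.7, -0.5]
opening: 0.0258
gripper_force: 30.0
```

Converted, 0.15 cm is 0.0038, 0.1 cm is 0.0025.

Call:
send_rows([
  [[-0.0013,0,0,0,0,0],[-0.0013,0.0025,0,0,0,0],[-0.0013,0.0038,0,0,0,0],[-0.0013,0.0038,0,0,0,0]],
])

```text
clock: 6.65
tool_pos: [0.5529, -0.0191, 0.0566]
orientation: [180.0, 0.0, 9.1]
force: [1.2, -8.0, -0.5]
opening: 0.0253
gripper_force: 30.0
```

Converted, 0.05 cm is 0.0013.

Call:
send_rows([
  [[0,0.0013,0,0,0,0],[0,0.0013,0,0,0,0]],
])

```text
clock: 6.82
tool_pos: [0.5529, -0.0196, 0.0565]
orientation: [180.0, 0.0, 9.1]
force: [1.0, -6.9, -0.6]
opening: 0.0258
gripper_force: 30.0
```

Converted, 0.05 cm is 0.0013.

Call:
send_rows([
  [[0,0.0013,0,0,0,0],[0,0.0013,0,0,0,0]],
])

```text
clock: 6.98
tool_pos: [0.553, -0.0201, 0.0565]
orientation: [180.0, 0.0, 9.1]
force: [1.3, -6.5, -0.7]
opening: 0.0257
gripper_force: 30.0
```

Converted, 0.05 cm is 0.0013.

Call:
send_rows([
  [[0,0.0013,0,0,0,0],[0,0.0013,0,0,0,0]],
])

```text
clock: 7.15
tool_pos: [0.5531, -0.0205, 0.0565]
orientation: [180.0, 0.0, 9.1]
force: [1.3, -6.9, 0.3]
opening: 0.026
gripper_force: 30.0
```

Converted, 0.05 cm is 0.0013.

Call:
send_rows([
  [[0,0.0013,0,0,0,0],[0,0.0013,0,0,0,0]],
])

```text
clock: 7.32
tool_pos: [0.5531, -0.0208, 0.0565]
orientation: [180.0, 0.0, 9.0]
force: [0.6, -6.0, 0.2]
opening: 0.0258
gripper_force: 30.0
```

Converted, 0.05 cm is 0.0013.

Call:
send_rows([
  [[0,0.0013,0,0,0,0],[0,0.0013,0,0,0,0]],
])

```text
clock: 7.48
tool_pos: [0.5532, -0.021, 0.0565]
orientation: [-180.0, 0.0, 9.0]
force: [0.4, -3.1, 0.5]
opening: 0.0257
gripper_force: 30.0
```

Converted, 0.04 cm is 0.001.

Call:
send_rows([
  [[0,0.001,0,0,0,0],[0,0.001,0,0,0,0]],
])

```text
clock: 7.65
tool_pos: [0.5532, -0.021, 0.0565]
orientation: [-180.0, 0.0, 9.1]
force: [-0.7, -1.7, 2.8]
opening: 0.0258
gripper_force: 30.0
```

Call:
send_rows([
  [[0,0,0,0,0,0],[0,0,0,0,0,0],[0,0,0,0,0,0],[0,0,0,0,0,0],[0,0,0,0,0,0],[0,0,0,0,0,0]],
], fingers=0.6)

```text
clock: 8.15
tool_pos: [0.5537, -0.0211, 0.0565]
orientation: [-180.0, -0.0, 9.1]
force: [-0.4, 0.0, -0.1]
opening: 0.0519
gripper_force: 0.0
```

```bash
python3 -c "
from h import *
go([.5532,-.021,.16],9.1); go([.491,.1553,.16],-80.9); go([.491,.1553,.16],99.1)
from plant import ctrl; print(ctrl.get_obs()['joint_pos'])"
```

```text
t 8.15 pos [ 0.5537 -0.0211  0.0565] F [-0.4  0.  -0.1] open 0.0519 -> shift cm [ -0.04  -0.02 -10.35] turn [-0.   -0.01 -0.03] dist 10.3
t 8.15 pos [ 0.5537 -0.0211  0.0565] F [-0.4  0.  -0.1] open 0.0519 -> shift cm [ -3.41 -18.41 -10.34] turn [-1.000e-02 -0.000e+00  8.997e+01] dist 21.4
t 8.15 pos [ 0.5537 -0.0211  0.0565] F [-0.4  0.  -0.1] open 0.0519 -> shift cm [ -3.41 -18.41 -10.34] turn [ 0.000e+00 -1.000e-02 -9.003e+01] dist 21.4
[ 1.80666053e+01  1.91038296e+01 -2.67522840e+01 -2.40937249e-03
 -4.41371664e+01  8.10030355e+01]
```

Converted, -18.4 cm is -0.46, -10.3 cm is -0.2575, 35 degrees is 0.1944.

Call:
send_rows([
  [[0,0,-0.085,0,0,0],[0,0,-0.175,0,0,0],[0,0,-0.2575,0,0,0],[-0.0175,-0.0925,-0.2575,0,0,0.0389],[-0.035,-0.185,-0.2575,0,0,0.0778],[-0.0525,-0.2775,-0.2575,0,0,0.1167],[-0.07,-0.37,-0.2575,0,0,0.1556],[-0.085,-0.46,-0.2575,0,0,0.1944]],
], fingers=1)

```text
clock: 8.82
tool_pos: [0.4923, 0.1507, 0.1598]
orientation: [-180.0, -0.0, -23.1]
force: [0.3, 0.8, -0.2]
opening: 0.0874
gripper_force: 0.0
```

Converted, 55 degrees is 0.3056.

Call:
send_rows([
  [[0,0,0,0,0,0.0383],[0,0,0,0,0,0.0767],[0,0,0,0,0,0.115],[0,0,0,0,0,0.1533],[0,0,0,0,0,0.1917],[0,0,0,0,0,0.23],[0,0,0,0,0,0.2683],[0,0,0,0,0,0.3056]],
])

```text
clock: 9.48
tool_pos: [0.4931, 0.1495, 0.1596]
orientation: [-180.0, 0.0, -78.1]
force: [0.6, 0.3, -0.4]
opening: 0.0876
gripper_force: 0.0
```

Run:
```python
from h import *
from plant import ctrl
go([.491,.1553,.032],-80.9)
o=[]
for n in("wrist","top"):
  s=ctrl.snapshot(n); np.savez(f"pics/{n}2.npz",**s); o.append(s["img"][:,:,::-1]); 
  if n=="wrist": print(np.round(fish(s,[.491,.1553,.072])))
c=cv2.resize(o[1][200:262,300:440],(640,283),interpolation=2)
w=o[0]; cv2.imwrite("pics/c3.png",np.vstack([w[60:370],c]))
```

```text
t 9.48 pos [0.4931 0.1495 0.1596] F [ 0.6  0.3 -0.4] open 0.0876 -> shift cm [-0.61  0.09 12.76] turn [-0.    0.    2.77] dist 12.8
[323. 250.]
```

View pics/c3.png

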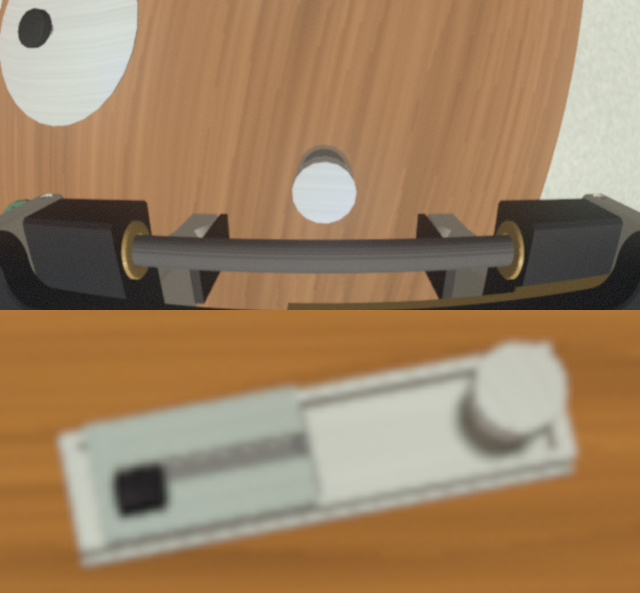

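The rack crop shows the knob resting in the notch, with the follower drawn back and the gap clear. In the wrist view the loose jar's cap is at (324,252), within 2 px of the prediction.

Converted, 12.75 cm is 0.3188, 0.09 cm is 0.0023, 2.8 degrees is 0.0156.

Call:
send_rows([
  [[-0.01,0.0023,0.075,0,0,0.0156],[-0.015,0.0023,0.1625,0,0,0.0156],[-0.015,0.0023,0.2375,0,0,0.0156],[-0.015,0.0023,0.2875,0,0,0.0156],[-0.015,0.0023,0.3125,0,0,0.0156],[-0.015,0.0023,0.3188,0,0,0.0156],[-0.015,0.0023,0.3188,0,0,0.0156]],
])

```text
clock: 10.17
tool_pos: [0.4912, 0.1552, 0.032]
orientation: [180.0, -0.0, -80.5]
force: [-0.4, -0.0, 0.0]
opening: 0.0878
gripper_force: 0.0
```

Call:
send_rows([
  [[0,0,0,0,0,0],[0,0,0,0,0,0],[0,0,0,0,0,0],[0,0,0,0,0,0],[0,0,0,0,0,0],[0,0,0,0,0,0],[0,0,0,0,0,0],[0,0,0,0,0,0]],
], fingers=0)

```text
clock: 10.83
tool_pos: [0.491, 0.1552, 0.0323]
orientation: [-180.0, 0.0, -80.6]
force: [-1.1, 0.6, 3.6]
opening: 0.0451
gripper_force: 30.0
```

Call:
send_rows([
  [[0,0,0,0,0,0],[0,0,0,0,0,0],[0,0,0,0,0,0]],
])

```text
clock: 11.08
tool_pos: [0.491, 0.1552, 0.0322]
orientation: [-180.0, -0.0, -80.6]
force: [-2.6, -0.4, 5.5]
opening: 0.0455
gripper_force: 30.0
```

Call:
send_rows([
  [[0,0,-0.025,0,0,0],[0,0,-0.075,0,0,0],[0,0,-0.15,0,0,0],[0,0,-0.225,0,0,0],[0,0,-0.3,0,0,0],[0,0,-0.32,0,0,0]],
])

```text
clock: 11.58
tool_pos: [0.493, 0.1561, 0.1652]
orientation: [-179.6, 0.1, -80.5]
force: [1.2, 0.6, -1.7]
opening: 0.0453
gripper_force: 30.0
```

```bash
python3 -c "
from h import *
go([.587,-.157,.16],-81.1)"
```

```text
t 11.58 pos [0.493  0.1561 0.1652] F [ 1.2  0.6 -1.7] open 0.0453 -> shift cm [32.43 -4.12  0.48] turn [-0.36  0.13  0.55] dist 32.7
```

Converted, 29 cm is 0.725, 26 cm is 0.65, 0.5 degrees is 0.0028.

Call:
send_rows([
  [[0.05,-0.0075,0,0,0,0],[0.15,-0.02,0,0,0,0],[0.25,-0.035,0,0,0,0],[0.35,-0.0475,0,0,0,0.0028],[0.45,-0.06,0,0,0,0.0028],[0.55,-0.075,0,0,0,0.0028],[0.65,-0.0875,0,0,0,0.0028],[0.725,-0.0975,0,0,0,0.0028]],
])

```text
clock: 12.25
tool_pos: [0.577, -0.1274, 0.1598]
orientation: [180.0, -0.0, -81.1]
force: [1.0, -0.3, -1.1]
opening: 0.0451
gripper_force: 30.0
```

Converted, 3.4 cm is 0.085, 3 cm is 0.075.

Call:
send_rows([
  [[0.05,-0.0075,0,0,0,0],[0.075,-0.01,0,0,0,0],[0.085,-0.0113,0,0,0,0],[0.085,-0.0113,0,0,0,0],[0.085,-0.0113,0,0,0,0],[0.085,-0.0113,0,0,0,0]],
])

```text
clock: 12.75
tool_pos: [0.5864, -0.1563, 0.1602]
orientation: [-180.0, 0.0, -81.0]
force: [0.4, -0.3, -1.5]
opening: 0.0451
gripper_force: 30.0
```

Run:
```python
from h import *
from plant import ctrl
go([.587,-.157,.1],-81.1)
s=ctrl.snapshot("wrist"); np.savez("pics/w4.npz",**s); a=s["img"][:,:,::-1]
t=ctrl.snapshot("top")["img"][:,:,::-1]
cv2.imwrite("pics/w4.png",a)
```

```text
t 12.75 pos [ 0.5864 -0.1563  0.1602] F [ 0.4 -0.3 -1.5] open 0.0451 -> shift cm [ 0.08 -0.05  6.02] turn [-0.    0.01  0.08] dist 6.0
```

View pics/w4.png

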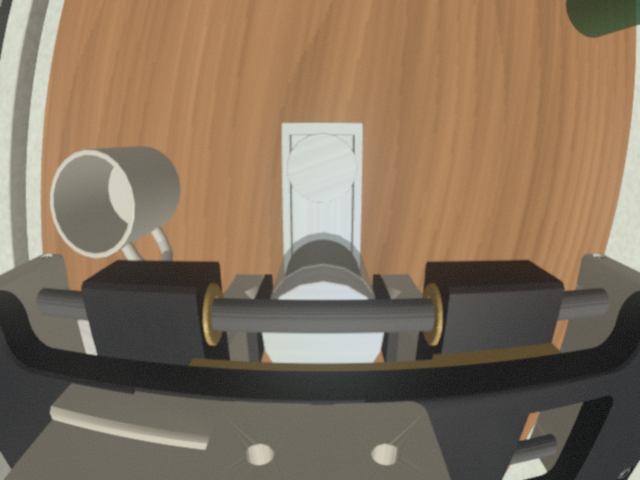

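The view shows the rack jar's cap at (322,168) and the rack's outer walls at about x = 282 and 362. The held jar is centred near x = 325, so the lateral alignment looks good. I'll measure the walls next.

Run:
```python
from h import *
s=np.load("pics/w4.npz"); g=cv2.cvtColor(s["img"],cv2.COLOR_RGB2HSV)[:,:,1].astype(float)
tcp=np.array([.5864,-.1563]);a=np.radians(9.0);rx=np.array([np.cos(a),np.sin(a)]);ry=np.array([-rx[1],rx[0]])
for v in range(135,235,12):
    r=cv2.GaussianBlur(g[v:v+3].mean(0)[None],(3,1),0)[0]; d=np.diff(r)
    L=270+np.argmin(d[270:300])+.5; R=345+np.argmax(d[345:375])+.5
    l=fishz(s,L,v+1,.032)[:2]-tcp; q=fishz(s,R,v+1,.032)[:2]-tcp
    print(v,L,R,(np.r_[l@rx,q@rx,(l+q)@rx/2,l@ry]*1e3).round(1))
# held jar: underside level cap edge
c=fishz(s,322,168,.082)[:2]-tcp;print("jarin rel",c@rx*1e3,c@ry*1e3)
```

```text
135 280.5 362.5 [ 31.2 -31.5  -0.1 -72.7]
147 280.5 362.5 [ 31.3 -31.5  -0.1 -63.4]
159 281.5 362.5 [ 30.6 -31.6  -0.5 -54.1]
171 281.5 362.5 [ 30.8 -31.8  -0.5 -44.8]
183 281.5 361.5 [ 30.9 -31.1  -0.1 -35.4]
195 281.5 361.5 [ 31.1 -31.3  -0.1 -26. ]
207 281.5 361.5 [ 31.3 -31.5  -0.1 -16.5]
219 281.5 361.5 [ 31.5 -31.7  -0.1  -6.8]
231 282.5 360.5 [ 31.  -31.1  -0.1   2.9]
jarin rel -0.5594516271181724 -50.81455512851535
```

Converted, 9.3 cm is 0.2325, 0.02 cm is 0.0005.

Call:
send_rows([
  [[0,0.0005,0.05,0,0,0],[0,0.0005,0.125,0,0,0],[0,0.0005,0.1875,0,0,0],[0,0.0005,0.225,0,0,0],[0,0.0005,0.2325,0,0,0],[0,0.0005,0.2325,0,0,0]],
])

```text
clock: 13.35
tool_pos: [0.5859, -0.1569, 0.0663]
orientation: [179.9, 0.0, -81.0]
force: [-0.4, -0.6, -1.4]
opening: 0.0452
gripper_force: 30.0
```

Converted, 2.2 cm is 0.055, 2.1 cm is 0.0525.

Call:
send_rows([
  [[0,0,0.0125,0,0,0],[0,0,0.025,0,0,0],[0,0,0.0375,0,0,0],[0,0,0.0475,0,0,0],[0,0,0.0525,0,0,0],[0,0,0.055,0,0,0],[0,0,0.055,0,0,0]],
])

```text
clock: 13.93
tool_pos: [0.5864, -0.1576, 0.0449]
orientation: [180.0, -0.0, -81.1]
force: [1.1, 0.3, -2.0]
opening: 0.0456
gripper_force: 30.0
```

Free entry; 2–3 mm to go.

Converted, 0.2 cm is 0.005, 0.15 cm is 0.0038.

Call:
send_rows([
  [[0,0,0.0013,0,0,0],[0,0,0.0025,0,0,0],[0,0,0.0038,0,0,0],[0,0,0.005,0,0,0],[0,0,0.005,0,0,0]],
])

```text
clock: 14.35
tool_pos: [0.5864, -0.1575, 0.043]
orientation: [-180.0, 0.0, -81.1]
force: [0.3, -0.7, -1.2]
opening: 0.0452
gripper_force: 30.0
```

Converted, 0.06 cm is 0.0015, 0.03 cm is 0.0008.

Call:
send_rows([
  [[0,0,0.0008,0,0,0],[0,0,0.0015,0,0,0],[0,0,0.0015,0,0,0]],
])

```text
clock: 14.6
tool_pos: [0.5864, -0.1575, 0.0424]
orientation: [180.0, 0.0, -81.1]
force: [-0.5, -0.3, -1.4]
opening: 0.0452
gripper_force: 30.0
```

Converted, 0.05 cm is 0.0013, 0.03 cm is 0.0008.

Call:
send_rows([
  [[0,0,0.0008,0,0,0],[0,0,0.0013,0,0,0],[0,0,0.0013,0,0,0]],
])

```text
clock: 14.85
tool_pos: [0.5865, -0.1575, 0.0423]
orientation: [-180.0, -0.0, -81.1]
force: [-2.1, 1.1, 3.1]
opening: 0.045
gripper_force: 30.0
```

Converted, 0.03 cm is 0.0008.

Call:
send_rows([
  [[0,0,0.0008,0,0,0],[0,0,0.0008,0,0,0],[0,0,0.0008,0,0,0]],
])

```text
clock: 15.1
tool_pos: [0.5865, -0.1575, 0.0423]
orientation: [-180.0, -0.0, -81.1]
force: [-3.2, 0.8, 5.6]
opening: 0.0453
gripper_force: 30.0
```

Call:
send_rows([
  [[0,0,0,0,0,0],[0,0,0,0,0,0],[0,0,0,0,0,0],[0,0,0,0,0,0],[0,0,0,0,0,0],[0,0,0,0,0,0]],
], fingers=0.8)

```text
clock: 15.6
tool_pos: [0.5865, -0.1575, 0.0416]
orientation: [180.0, 0.0, -81.1]
force: [-0.2, 0.4, -0.3]
opening: 0.0695
gripper_force: 0.0
```

Converted, -11.8 cm is -0.295, -11.5 cm is -0.2875, -28 degrees is -0.1556.

Call:
send_rows([
  [[0,0,-0.025,0,0,0],[0,0,-0.1,0,0,0],[0,0,-0.2,0,0,0],[0,0,-0.2875,0,0,0],[0,0,-0.295,0,0,-0.0389],[0,0,-0.295,0,0,-0.0778],[0,0,-0.295,0,0,-0.1167],[0,0,-0.295,0,0,-0.1556]],
])

```text
clock: 16.27
tool_pos: [0.5866, -0.1575, 0.161]
orientation: [-179.9, -0.0, -52.7]
force: [0.1, 0.1, 0.2]
opening: 0.07
gripper_force: 0.0
```

Converted, -56 degrees is -0.3111.

Call:
send_rows([
  [[0,0,0,0,0,-0.0389],[0,0,0,0,0,-0.0778],[0,0,0,0,0,-0.1167],[0,0,0,0,0,-0.1556],[0,0,0,0,0,-0.1944],[0,0,0,0,0,-0.2333],[0,0,0,0,0,-0.2722],[0,0,0,0,0,-0.3111]],
])

```text
clock: 16.93
tool_pos: [0.5865, -0.1575, 0.1605]
orientation: [180.0, -0.0, 3.3]
force: [-0.3, -0.4, 0.0]
opening: 0.0701
gripper_force: 0.0
```

Run:
```python
from h import *
from plant import ctrl
go([.553,-.020,.0565],9.0)
s=ctrl.snapshot("wrist"); np.savez("pics/w5.npz",**s); a=s["img"][:,:,::-1]
print(np.round([fish(s,p) for p in([.5532,-.021,.086],[.5865,-.1575,.082])]))
cv2.imwrite("pics/w5.png",a)
```

```text
t 16.93 pos [ 0.5865 -0.1575  0.1605] F [-0.3 -0.4  0. ] open 0.0701 -> shift cm [ -2.57 -13.92  10.4 ] turn [ 0.01 -0.03 -5.74] dist 17.6
[[136. 280.]
 [324. 246.]]
```

View pics/w5.png

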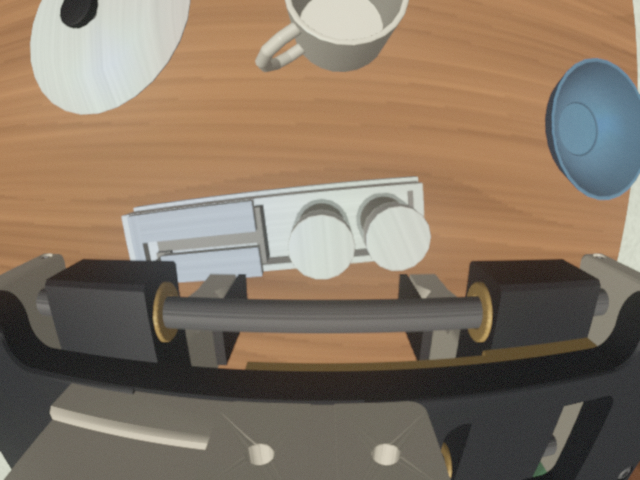

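Both jars stand upright in the track, the placed one at (322,240) and the original at (397,236), with the paddle still held back at (262,235). Next I'll go over the knob.

Converted, -13.9 cm is -0.3475, -13.4 cm is -0.335, -5.7 degrees is -0.0317.

Call:
send_rows([
  [[-0.015,-0.075,0,0,0,-0.0167],[-0.0325,-0.175,0,0,0,-0.0317],[-0.05,-0.275,0,0,0,-0.0317],[-0.0625,-0.335,0,0,0,-0.0317],[-0.0643,-0.3475,0.0375,0,0,-0.0317],[-0.0643,-0.3475,0.1,0,0,-0.0317],[-0.0643,-0.3475,0.15,0,0,-0.0317],[-0.0643,-0.3475,0.175,0,0,-0.0317]],
])

```text
clock: 17.65
tool_pos: [0.5525, -0.0198, 0.0881]
orientation: [-180.0, 0.1, 8.5]
force: [-0.8, -0.6, -0.1]
opening: 0.0699
gripper_force: 0.0
```

Run:
```python
from h import *
go([.553,-.020,.0565],9.0)
```

```text
t 17.65 pos [ 0.5525 -0.0198  0.0881] F [-0.8 -0.6 -0.1] open 0.0699 -> shift cm [0.05 0.03 3.16] turn [-0.01  0.12 -0.52] dist 3.2
```

Converted, 3.3 cm is 0.0825, 2.8 cm is 0.07.

Call:
send_rows([
  [[0,0,0.0375,0,0,0],[0,0,0.07,0,0,0],[0,0,0.0825,0,0,0],[0,0,0.0825,0,0,0],[0,0,0.0825,0,0,0]],
])

```text
clock: 18.07
tool_pos: [0.5542, -0.0201, 0.0573]
orientation: [180.0, -0.0, 8.6]
force: [0.0, 0.2, -0.1]
opening: 0.0696
gripper_force: 0.0
```

Call:
send_rows([
  [[0,0,0,0,0,0],[0,0,0,0,0,0],[0,0,0,0,0,0]],
], fingers=0.4)

```text
clock: 18.32
tool_pos: [0.5542, -0.0199, 0.0575]
orientation: [-180.0, -0.1, 8.6]
force: [-0.9, 0.1, -0.1]
opening: 0.0557
gripper_force: 0.0
```

Converted, -0.3 degrees is -0.0017.

Call:
send_rows([
  [[0,0,0,0,0,-0.0017],[0,0,0,0,0,-0.0017],[0,0,0,0,0,-0.0017],[0,0,0,0,0,-0.0017],[0,0,0,0,0,-0.0017],[0,0,0,0,0,-0.0017],[0,0,0,0,0,-0.0017],[0,0,0,0,0,-0.0017]],
], fingers=0)

```text
clock: 18.98
tool_pos: [0.5537, -0.0208, 0.0567]
orientation: [179.9, 0.0, 8.9]
force: [0.6, -4.8, -0.7]
opening: 0.0259
gripper_force: 30.0
```

Converted, -0.15 cm is -0.0038, -0.08 cm is -0.002.

Call:
send_rows([
  [[0,-0.002,0,0,0,0],[0,-0.0038,0,0,0,0],[0,-0.0038,0,0,0,0]],
])

```text
clock: 19.23
tool_pos: [0.5535, -0.0196, 0.0567]
orientation: [179.9, 0.0, 8.9]
force: [1.4, -6.7, -1.2]
opening: 0.0259
gripper_force: 30.0
```

Converted, 0.3 cm is 0.0075, 0.2 cm is 0.005.

Call:
send_rows([
  [[0.0025,0,0,0,0,0],[0.005,0,0,0,0,0],[0.0075,0,0,0,0,0],[0.0075,0,0,0,0,0]],
])

```text
clock: 19.57
tool_pos: [0.5563, -0.0193, 0.0567]
orientation: [179.9, 0.1, 8.9]
force: [-0.1, -7.5, 1.6]
opening: 0.0263
gripper_force: 30.0
```

Call:
send_rows([
  [[0.005,-0.001,0,0,0,0],[0.01,-0.001,0,0,0,0],[0.015,-0.001,0,0,0,0],[0.02,-0.001,0,0,0,0],[0.0213,-0.001,0,0,0,0],[0.0213,-0.001,0,0,0,0]],
])

```text
clock: 20.07
tool_pos: [0.5647, -0.0176, 0.0567]
orientation: [179.9, 0.1, 8.9]
force: [1.0, -7.6, 0.1]
opening: 0.0257
gripper_force: 30.0
```

Converted, 0.12 cm is 0.003, 0.06 cm is 0.0015.

Call:
send_rows([
  [[0.0015,0,0,0,0,0],[0.003,0,0,0,0,0],[0.003,0,0,0,0,0]],
])

```text
clock: 20.32
tool_pos: [0.5657, -0.0175, 0.0567]
orientation: [179.9, 0.1, 8.9]
force: [0.7, -7.5, 1.2]
opening: 0.0257
gripper_force: 30.0
```

Converted, 0.8 cm is 0.02, 0.05 cm is 0.0013.

Call:
send_rows([
  [[0.0013,0.005,0,0,0,0],[0.0013,0.0125,0,0,0,0],[0.0013,0.02,0,0,0,0],[0.0013,0.02,0,0,0,0]],
])

```text
clock: 20.65
tool_pos: [0.5675, -0.0256, 0.0567]
orientation: [179.9, 0.1, 8.9]
force: [0.7, -7.8, 0.1]
opening: 0.0261
gripper_force: 30.0
```

Call:
send_rows([
  [[0,0.0075,0,0,0,0],[0,0.015,0,0,0,0],[0,0.0225,0,0,0,0],[0,0.03,0,0,0,0],[0,0.0375,0,0,0,0],[0,0.04,0,0,0,0],[0,0.04,0,0,0,0]],
])

```text
clock: 21.23
tool_pos: [0.57, -0.0411, 0.0567]
orientation: [179.9, 0.1, 8.9]
force: [-0.3, -6.8, 0.2]
opening: 0.0261
gripper_force: 30.0
```

Converted, 0.4 cm is 0.01, 0.3 cm is 0.0075.

Call:
send_rows([
  [[0,0.0025,0,0,0,0],[0,0.005,0,0,0,0],[0,0.0075,0,0,0,0],[0,0.01,0,0,0,0],[0,0.01,0,0,0,0]],
])

```text
clock: 21.65
tool_pos: [0.5706, -0.0446, 0.0567]
orientation: [180.0, 0.0, 8.9]
force: [0.6, -6.2, 0.9]
opening: 0.0255
gripper_force: 30.0
```

Converted, 0.1 cm is 0.0025, 0.05 cm is 0.0013.

Call:
send_rows([
  [[0,0.0013,0,0,0,0],[0,0.0025,0,0,0,0],[0,0.0025,0,0,0,0]],
])

```text
clock: 21.9
tool_pos: [0.5709, -0.0453, 0.0567]
orientation: [180.0, 0.0, 8.9]
force: [1.0, -5.5, 0.6]
opening: 0.0257
gripper_force: 30.0
```

Converted, 0.1 cm is 0.0025, 0.05 cm is 0.0013.

Call:
send_rows([
  [[0,0.0013,0,0,0,0],[0,0.0025,0,0,0,0],[0,0.0025,0,0,0,0]],
])

```text
clock: 22.15
tool_pos: [0.5711, -0.0461, 0.0567]
orientation: [180.0, 0.0, 8.9]
force: [0.5, -6.0, 0.7]
opening: 0.0258
gripper_force: 30.0
```

Converted, 0.1 cm is 0.0025, 0.05 cm is 0.0013.

Call:
send_rows([
  [[0,0.0013,0,0,0,0],[0,0.0025,0,0,0,0],[0,0.0025,0,0,0,0]],
])

```text
clock: 22.4
tool_pos: [0.5713, -0.0469, 0.0567]
orientation: [180.0, 0.0, 8.9]
force: [-0.3, -5.8, 1.7]
opening: 0.0258
gripper_force: 30.0
```

Converted, 0.05 cm is 0.0013.

Call:
send_rows([
  [[0,0.0013,0,0,0,0],[0,0.0013,0,0,0,0]],
])

```text
clock: 22.57
tool_pos: [0.5714, -0.0474, 0.0567]
orientation: [180.0, 0.0, 8.9]
force: [-0.4, -5.3, 0.5]
opening: 0.0254
gripper_force: 30.0
```

Converted, 0.05 cm is 0.0013.

Call:
send_rows([
  [[0,0.0013,0,0,0,0],[0,0.0013,0,0,0,0]],
])

```text
clock: 22.73
tool_pos: [0.5715, -0.0478, 0.0567]
orientation: [180.0, -0.0, 8.9]
force: [-0.2, -5.2, 0.3]
opening: 0.026
gripper_force: 30.0
```

Converted, 0.05 cm is 0.0013.

Call:
send_rows([
  [[0,0.0013,0,0,0,0],[0,0.0013,0,0,0,0]],
])

```text
clock: 22.9
tool_pos: [0.5715, -0.0483, 0.0567]
orientation: [180.0, -0.0, 8.9]
force: [0.7, -5.3, 1.2]
opening: 0.0258
gripper_force: 30.0
```

Converted, 0.05 cm is 0.0013.

Call:
send_rows([
  [[0,0.0013,0,0,0,0],[0,0.0013,0,0,0,0]],
])

```text
clock: 23.07
tool_pos: [0.5716, -0.0487, 0.0567]
orientation: [-180.0, -0.0, 8.9]
force: [-0.6, -4.4, 2.2]
opening: 0.0255
gripper_force: 30.0
```

Converted, 0.05 cm is 0.0013.

Call:
send_rows([
  [[0,0.0013,0,0,0,0],[0,0.0013,0,0,0,0]],
])

```text
clock: 23.23
tool_pos: [0.5718, -0.0488, 0.0567]
orientation: [-180.0, -0.0, 8.9]
force: [0.0, -1.3, 2.0]
opening: 0.026
gripper_force: 30.0
```

Contact: the jars are taking the spring load. I'll release and lift.

Call:
send_rows([
  [[0,0.0005,0,0,0,0],[0,0.0005,0,0,0,0]],
])

```text
clock: 23.4
tool_pos: [0.5718, -0.0489, 0.0567]
orientation: [-180.0, -0.0, 8.9]
force: [-0.4, 0.3, 2.8]
opening: 0.0255
gripper_force: 30.0
```

Call:
send_rows([
  [[0,0,0,0,0,0],[0,0,0,0,0,0],[0,0,0,0,0,0],[0,0,0,0,0,0],[0,0,0,0,0,0],[0,0,0,0,0,0]],
], fingers=0.6)

```text
clock: 23.9
tool_pos: [0.5717, -0.0494, 0.0566]
orientation: [180.0, 0.0, 8.9]
force: [-0.2, -0.7, 0.6]
opening: 0.0519
gripper_force: 0.0
```

Converted, -15 cm is -0.375, -14 cm is -0.35.

Call:
send_rows([
  [[0,0,-0.05,0,0,0],[0,0,-0.125,0,0,0],[0,0,-0.2,0,0,0],[0,0,-0.275,0,0,0],[0,0,-0.35,0,0,0],[0,0,-0.375,0,0,0],[0,0,-0.375,0,0,0]],
])

```text
clock: 24.48
tool_pos: [0.5734, -0.0492, 0.2103]
orientation: [180.0, -0.4, 8.9]
force: [-0.8, 0.3, 0.5]
opening: 0.053
gripper_force: 0.0
```

Run:
```python
from plant import ctrl
import cv2
cv2.imwrite("pics/w6.png",ctrl.snapshot("wrist")["img"][:,:,::-1])
```

```text
(no output)
```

View pics/w6.png

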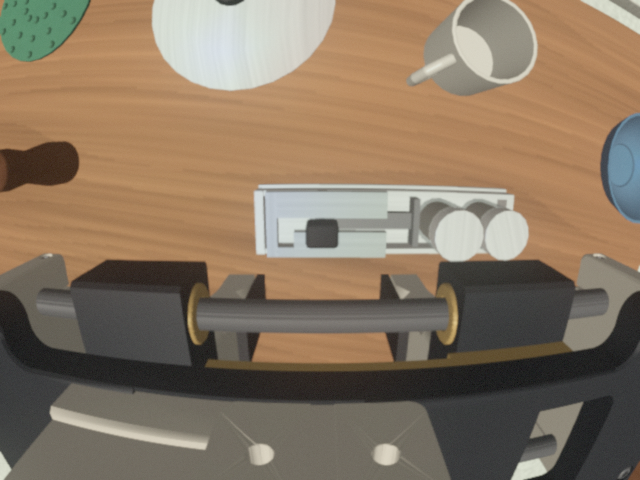

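The view shows both jars upright and touching at (458,235) and (503,232). The paddle at (415,222) is against the rear jar, and the knob is free in the slot at (322,233).

```bash
python3 -c "
from plant import ctrl
print(ctrl.close_job())"
```

```text
the job is handed in; nothing more can be done
None
```

The job is handed in at about 24.5 s: both jars stand snug against the front lip, the follower was lowered under control and rests on the rear jar, and the gripper touches nothing.

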